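# Kettle to the middle ring, damper held open

## Robot

A 6-joint arm with a two-finger parallel gripper is mounted at the origin on the work surface. World frame = base frame: x ahead of the robot, y to its left, z up, the work surface at z = 0. Lengths are in m, angles in degrees, forces in N, time in s.
With the tool pointing down it reaches from about 0.275 to 0.725 m from the base axis. Payload 15.9 kg.
Tool frame: the origin (TCP) lies on the centre line of the jaws, within the pads' length; the fingertips stand 19 mm ahead of it and the grasp point (between the pads) is the TCP; y points along the fingers, z is the direction in which the jaws open and shut, and the axes are right-handed (so a half turn about y gives the same grasp; the last joint's range is limited). The gripper opens to 85 mm and grips with 20 to 120 N. Pads are 22 mm wide; open, the fingers measure 114 mm over their backs; the gripper's body (76 mm by 85 mm) begins 54 mm behind the grasp point. The pads swing forward as they close: fully open they stand 13 mm farther back than shut.
Start: joints at [76.031, 12.198, -1.971, 75.831, 0, 90], TCP at [0.121, 0.485, 0.25] pointing down, gripper open.
Joint ranges: [-170.91, 170.91], [-42.67, 98.43], [-65.05, 77.54], [-120.47, 116.71], [-90, 82.35], [-180, 180]. Speed limits (degrees/s): [108.29, 108.29, 136.94, 147.25, 180, 180].

## Interface

Orientations are given as [roll, pitch, yaw] about the fixed x, y, z axes, in that order (R = Rz(yaw) Ry(pitch) Rx(roll)).
In Python, from workcell import manip, read_camera, camera_params, spotter gives the robot as it stands.
- The arm moves only by the tool drive_tool, never from a script. Its argument "deltas" is a list of rows, each an object of numbers: "claw": the opening in per cent of the stroke, from 0 (shut) to 100 (fully open); "dx", "dy", "dz": the shift along the tool's x, y, z in cm; "spin": the turn about the tool's y in rad. In form: [{"claw": .., "dx": .., "dy": .., "dz": .., "spin": ..}, ...]. A call has 1 to 5 rows; each row is the pose to reach, as a shift and turn from the pose commanded when the call began, along the tool's axes at that moment; what a row does not reach only later rows make up. A row lasts 1/10 s, in which the tool goes at most 50 mm and 8.59 degrees, less where a joint would pass 70% of its speed; a pose out of reach is approached as far as the arm can. A call with a gripper value outside its range is refused whole. The fingers move at their own pace and stop on an object; "force" is the grip in N (left out, the last holds). Time passes only in rows, so rows that repeat a pose let the fingers close. It gives the time, the measured TCP pose, the force and the opening at its end, in the units of the state.
- manip.read_state(): the state, without advancing time (a new reading comes with each control period).
- read_camera(name): name is "scene" or "side" or "wrist"; returns (picture, depth): 420x560x3 uint8, red, green, blue; 420x560 float32, m along the optical axis (not along the pixel's ray), 0 where there is no reading.
- camera_params(name): a dict with "vertical_fov" (degrees; the focal length in pixels is half the picture's height over the tangent of half this angle, whatever the lens; pixels are square), "cx", "cy" (the principal point, pixels), "position" and "orientation" of the camera in the world. Camera axes: x right, y up, looking along -z (the intrinsics and any distortion apply to the point x, -y, -z); pixel columns grow to the right and rows downward; lengths in m; the calibration is good to about 2 mm. A picture is of the moment at which its call begins: read the wrist's pose just before it. camera_params takes no time and is no camera call; for the wrist camera it gives the pose at the moment of the call.
- manip.close_job(): hands the job in, once; it reports no verdict.
Trained networks look in the newest picture that a camera, given by its name, has taken for a name from the list of things; names that differ only in an ending like _2 or _b are one class to them, and where a whole thing is asked for, a point or a joint stands for the part that bears it (a point fixed in the world has none). Each returns a list of dicts, best first, with "confidence" (0 to 1); they miss things now and then, are a little off and sometimes report something else, mostly with a low value. They report only what shows in the picture. A call takes as long as a camera call. They do not tell look-alikes from the thing itself.
- spotter.search_frame(label, camera): "position" ([column, row] in pixels, amid what is visible of it).
The state is a dict: "clock": time; "joint_pos": joint angles; "qvel": joint speeds; "effort": joint torques, N m; "position": TCP position; "tool_rot": TCP orientation; "ft_force": force on the tool from outside, world axes, zero at the start; "moment": the same for the moment, N m; "gripper_width": opening from 0.0 (shut) to 1.0 (fully open).
Only numpy, scipy, OpenCV 4.12 (cv2) and the standard library are available. Lean on these libraries where they do the work, as an engineer would, in place of code of your own. Each camera call takes 0.05 s, during which the arm holds its last target. There are 200 camera calls.

## Task

Slide the kettle along the hob, without lifting it, onto the free middle ring, so that it stands centred there in front of the extractor, and let go of it. Then pull the extractor's spring-return damper handle along towards the robot's left until its pointer lines up with the rider set on the rail, and finish while still holding it there: the spring shuts it as soon as it is let go. Leave everything else where it stands.

Things in the scene. Friction and masses are not known exactly. Their poses are not given: they have to be found in the camera images.
- hob: black glass hob let into the worktop, 250 x 640 mm, its top 8 mm above the worktop, with three thin round ring marks, 158 mm across, in a row along its y axis, 200 mm apart; the glass is smooth and pots slide on it easily (friction about 0.25); origin at the centre of its underside, x away from the robot, y to the left along the row. Does not move; placed and turned a little differently each time
- ring_mid (a point): centre of the middle ring, on the hob's top surface; x and y as for the hob
- kettle: squat steel kettle, 140 mm across, body 90 mm high (lid knob to 102 mm), about 0.5 to 0.8 kg, standing on one of the two outer rings (left or right). An arched handle stands over it: a straight black grip bar, 80 mm long along the kettle's x axis, 18 mm wide and 18 mm high, its centre 138 mm above the kettle's underside. The spout points along the kettle's -x, towards the robot, reaching 103 mm from its axis. Origin at the centre of its underside
- kettle_grip (a point): centre of the kettle's grip bar; x along the bar, z up
- extractor: long low steel extractor box just behind the hob, 100 mm deep (x), 440 mm long (y), 60 mm high, louvres along its front; it turns with the hob. Origin at the centre of its underside, y to the left along its length. Does not move; shifted along the hob each time
- damper (a joint): travel of the damper shutter on the extractor's top, m: 0 shut (where the spring keeps it), up to 0.110 fully open, growing as it is pulled along the extractor's +y (to the left). The spring pulls it shut with about 3 N at 0 and 0.8 N more for every 10 mm
- handle: the damper's handle: an upright black tab on the flat shutter plate, 28 mm deep (x), 16 mm thick (y), 50 mm high, standing from 60 to 110 mm above the worktop and moving with the damper; a thin pointer sticks out of its foot along +x. Origin at the foot of the tab; axes as for the extractor
- handle_grip (a point): the place to pinch the handle: middle of the tab in x and y, 33 mm above its foot (94 mm above the worktop, 17 mm below its top); axes as for the extractor
- pointer (a point): tip of the handle's pointer, 29 mm behind (+x of) the tab's middle, at the same y as the tab's middle
- mark (a point): tip of the rider, a small black block (22 mm deep, 14 mm wide, 10 mm high, with a thin steel strip along its middle, which is the line to meet; this point is at its end nearest the handle) clamped on the rail behind the handle's path; somewhere 45 to 85 mm to the left (+y) of where the pointer rests when shut. Does not move. The pointer is in line with it when both have the same y in the extractor's frame
- saucepan: open aluminium saucepan, 140 mm across, 75 mm high, with a straight flat black handle reaching 199 mm from its axis along its -x, about 62 mm up; stands on one outer ring; origin at the centre of its underside. To be left alone.
- tart_tin: dark fluted tart tin, 220 mm across, 28 mm high, to the right of the hob; origin at the centre of its underside. To be left alone.
- mill: turned wooden pepper mill, 54 mm across, 138 mm high, right of the extractor; origin at the centre of its underside. To be left alone.
- spice_jar: small jar with a steel cap, 44 mm across, 60 mm high, standing on the extractor's top near its left (+y) end; origin at the centre of its underside. To be left alone.
- salt_dish: small wooden bowl, 52 mm across, 32 mm high, standing on the extractor's top near its right (-y) end; origin at the centre of its underside. To be left alone.
- mug: white mug, 80 mm across, 90 mm high, left of the hob; origin at the centre of its underside. To be left alone.
- oil_bottle: green oil bottle, 66 mm across, 200 mm high, left of the extractor; origin at the centre of its underside. To be left alone.
- spatula: wooden spatula lying on the table left of the hob; origin under its middle. To be left alone.
Not all that is in view belongs to the job. Leave any green or orange look-alike of the kettle alone.

How it is judged (in metres and radians):
On the way, in this order (a step that is already met when the one before it is completed fails the run):
1. the kettle stands centred on the middle ring, let go and at rest, with the damper still shut (horizontal distance between kettle and ring_mid below 0.025 m and z of kettle in the frame of hob below 0.012 m and angle between kettle's own z axis and vertical below 0.08 rad and linear speed of kettle below 0.02 m/s and contact force between the fingers and kettle below 0.1 N and value of joint damper below 0.008 m), for 0.2 s.
2. the damper handle is held with its pointer at the rider (y of pointer in the frame of mark between -0.007 and 0.007 m and velocity of joint damper between -0.02 and 0.02 m/s and contact force between the fingers and handle above 1 N), for 0.5 s.
At the end, for the whole second after the job is handed in: The kettle stands upright on the hob, at rest and let go, its axis within 25 mm of the middle ring's centre; the damper's pointer is within 7 mm of the rider's line and still, kept there by the robot's fingers on the handle (more than 1 N) (all of step 2 and horizontal distance between kettle and ring_mid below 0.025 m and z of kettle in the frame of hob below 0.012 m and angle between kettle's own z axis and vertical below 0.08 rad and linear speed of kettle below 0.02 m/s and contact force between the fingers and kettle below 0.1 N); the arm keeps its last pose, push and grip.
It fails at once if the kettle is lifted more than 12 mm off the hob (z of kettle in the frame of hob above 0.02 m).
It fails at once if the kettle is tipped by more than 0.25 rad (angle between kettle's own z axis and vertical above 0.25 rad).
It fails at once if the saucepan, tart tin, mill, spice jar, salt dish, mug, oil bottle or spatula is moved more than 20 mm or tipped by more than 0.3 rad (distance of any of saucepan, tart_tin, mill, spice_jar, salt_dish, mug, oil_bottle, spatula from where it was at the start of the episode above 0.02 m or angle between any of saucepan, tart_tin, mill, spice_jar, salt_dish, mug, oil_bottle, spatula's own z axis and vertical above 0.3 rad).
It also fails if it takes over 51 s, if anything falls off the work surface, if the arm or the gripper's body presses on something with over 40 N, if the wrist force passes 120 N, or if a joint passes its speed limit or range.

## Working session

There is one attempt and no reset: what is moved stays moved. The work goes in short steps, Python scripts to look and compute and a tool call to move; the robot and the scene stay as the last step left them, time stands still between calls to the robot, and variables do not carry over. Pictures are saved under pics/ and viewed, about 8 in all and at most 12, crops included, and the job is handed in when it is done.

Besides the shell and the picture viewer there is one more tool, called after "Emit:" as a command line: name --argument value ..., lists and objects as JSON in quotes. drive_tool: Moves the arm, as the interface text tells. Its arguments: {"type":"object","properties":{"deltas":{"type":"array","items":{"type":"object","properties":{"claw":{"type":"number"},"dx":{"type":"number"},"dy":{"type":"number"},"dz":{"type":"number"},"spin":{"type":"number"}}}},"force":{"type":"number"}},"required":["deltas"]}

```bash
mkdir -p pics; ls
cat > h.py <<'E'
import numpy as np, cv2
from scipy.spatial.transform import Rotation as R
from workcell import manip, read_camera, camera_params, spotter
def cam(name):
    p=camera_params(name); im,d=read_camera(name); return im,d,p
def rot(o): return R.from_euler('xyz',o,degrees=True).as_matrix()
def f(p): return 210/np.tan(np.radians(p['vertical_fov'])/2)
def und(p,u,v):
    n=np.array([(u-p['cx'])/f(p),(v-p['cy'])/f(p)])
    return n
def ray(p,u,v):
    n=und(p,u,v); return rot(p['orientation'])@np.array([n[0],-n[1],-1.])
def atz(p,u,v,z):
    r=ray(p,u,v); o=np.array(p['position']); return o+r*(z-o[2])/r[2]
def atd(p,u,v,d): return np.array(p['position'])+ray(p,u,v)*d
E
python3 - <<'E'
from h import *
print(manip.read_state())
for n in ['scene','side']:
    im,d,p=cam(n); print(n,p); cv2.imwrite(f'pics/{n}0.png',im[...,::-1]); np.savez(f'{n}0.npz',im=im,d=d)
    for l in ['kettle','kettle_grip','saucepan','handle','mark','ring_mid','hob','extractor','pointer']:
        try: r=spotter.search_frame(l,n)
        except Exception as e: print(l,e); continue
        for q in r[:3]:
            u,v=q['position']; dd=d[int(v),int(u)]
            print(l,q, atd(p,u,v,dd).round(3))
print(camera_params('wrist'))
E
```

```text
pics
{'clock': 0.0, 'joint_pos': array([ 7.60309714e+01,  1.22265687e+01, -2.01052786e+00,  7.58297776e+01,
        1.45117066e-04,  8.99994752e+01]), 'qvel': array([ 0.01255603, -0.09603703,  0.05148799, -0.11492003, -0.01010232,
       -0.05205383]), 'effort': array([-5.17349530e-03, -6.86164999e+01,  4.87117231e+01,  1.77877850e-02,
       -5.14345993e-04,  3.86176305e-05]), 'position': array([0.12061935, 0.48489736, 0.2497849 ]), 'tool_rot': array([-9.00668741e+01,  1.45729467e-04, -1.39685040e+01]), 'ft_force': array([ 0.16949914, -0.23840247, -1.23923842]), 'moment': array([-0.00463585,  0.00537246,  0.03519006]), 'gripper_width': 0.9992497068437394}
scene {'vertical_fov': 48.123546048527146, 'cx': 272.11799045202196, 'cy': 210.15801345852853, 'position': array([ 1.42593816, -0.34610785,  1.04514314]), 'orientation': array([47.07914315,  0.30327722, 68.42392307])}
kettle {'position': [319.2, 164.5], 'confidence': 0.9} [0.306 0.262 0.078]
kettle {'position': [392.1, 263.4], 'confidence': 0.82} [0.779 0.248 0.087]
kettle {'position': [183.6, 289.5], 'confidence': 0.7} [ 0.642 -0.
[... 1570 characters left out ...]
0.012]
handle {'position': [338.9, 251.1], 'confidence': 0.96} [ 0.625 -0.172  0.076]
ring_mid {'position': [278.5, 259.1], 'confidence': 0.8} [ 0.468 -0.09   0.011]
hob {'position': [281.8, 261.5], 'confidence': 0.55} [ 0.474 -0.102  0.011]
extractor {'position': [339.9, 251.5], 'confidence': 0.81} [ 0.631 -0.169  0.069]
extractor {'position': [259.9, 192.7], 'confidence': 0.62} [0.481 0.128 0.097]
pointer {'position': [336.0, 253.1], 'confidence': 0.94} [ 0.62  -0.166  0.062]
{'vertical_fov': 66.75839578534918, 'cx': 282.8017615449963, 'cy': 208.9427023883874, 'position': array([0.04292355, 0.50460041, 0.37440644]), 'orientation': array([-1.82087319e+01,  2.57480491e-03,  7.60823122e+01])}
```

View pics/scene0.png

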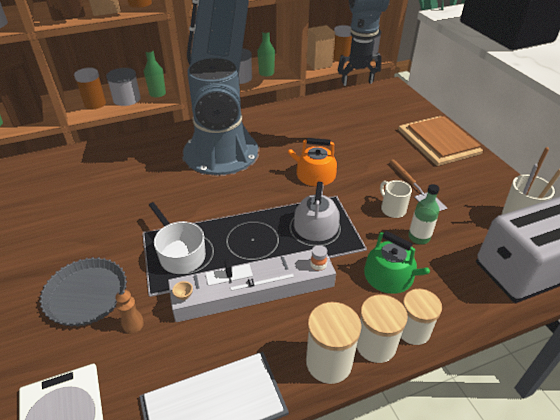

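View pics/side0.png

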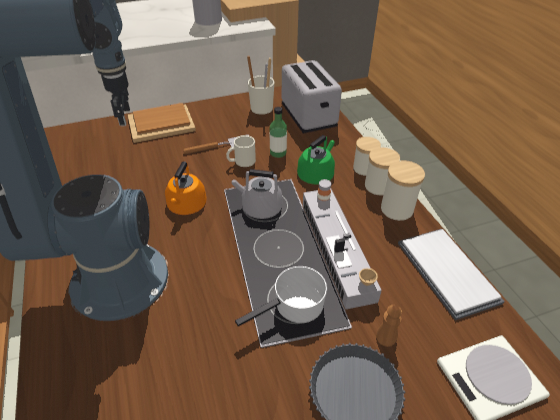

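Two frames viewed. The candidates are: steel kettle on the left ring (scene 318,215; side 263,192), orange look-alike (scene 317,163; side 185,193) and green look-alike (scene 391,265; side 316,164). I choose the steel one. The saucepan is on the right ring, and the middle ring is at scene (253,239), side (279,247).

```bash
cat >> h.py <<'E'
def cloud(p,d):
    v,u=np.mgrid[0:420,0:560]; n=np.stack([(u-p['cx'])/f(p),-(v-p['cy'])/f(p),-np.ones(u.shape)],-1)
    return np.array(p['position'])+(n@rot(p['orientation']).T)*d[...,None]
E
python3 - <<'E'
from h import *
tiles=[]
for n in ['scene','side']:
    z=np.load(f'{n}0.npz'); im,d=z['im'],z['d']; p=camera_params(n); P=cloud(p,d); ok=d>0
    X,Y,Z=P[...,0],P[...,1],P[...,2]
    def roi(x0,x1,y0,y1,z0,z1): return ok&(X>x0)&(X<x1)&(Y>y0)&(Y<y1)&(Z>z0)&(Z<z1)
    print(n)
    g=im.astype(int).max(-1)
    m=roi(.28,.66,-.45,.35,-.005,.02)&(g<75)
    q=P[m]; print(' hob z',np.median(q[:,2]), cv2.minAreaRect(q[:,:2].astype(np.float32)*1000))
    m=roi(.5,.8,-.42,.25,.05,.067)
    # connected
    k,lab,st,c=cv2.connectedComponentsWithStats(m.astype(np.uint8)); i=1+st[1:,4].argmax()
    q=P[lab==i]; print(' extr top z',np.median(q[:,2]),cv2.minAreaRect(q[:,:2].astype(np.float32)*1000))
    m=roi(.4,.62,.02,.25,.135,.165); q=P[m]; print(' grip',m.sum(),q.mean(0),cv2.minAreaRect(q[:,:2].astype(np.float32)*1000), q[:,2].min(),q[:,2].max())
    m=roi(.4,.62,.02,.25,.02,.08); q=P[m];
    A=np.c_[2*q[:,:2],np.ones(len(q))]; s=np.linalg.lstsq(A,(q[:,:2]**2).sum(1),rcond=None)[0]; print(' kettle circ',s[:2],np.sqrt(s[2]+s[0]**2+s[1]**2))
    m=roi(.55,.7,-.3,0,.08,.12); q=P[m]; print(' tab',m.sum(),q.mean(0),q.min(0),q.max(0))
    for nm,c in dict(scene=(253,239),side=(279,247)).items():
        if nm==n: print(' ring',atz(p,*c,.008), P[c[1],c[0]])
    u0,v0=(150,235) if n=='scene' else (285,170)
    u1,v1=(350,310) if n=='scene' else (385,300)
    t=cv2.resize(im[v0:v1,u0:u1],None,fx=4,fy=4,interpolation=cv2.INTER_CUBIC) if n=='scene' else cv2.resize(im[v0:v1,u0:u1],None,fx=4.4,fy=4.4,interpolation=cv2.INTER_CUBIC)
    cv2.imwrite(f'pics/{n}_crop.png',t[...,::-1])
E
```

```text
scene
 hob z 0.006095397948523096 ((466.932373046875, -50.187652587890625), (377.13330078125, 798.6055297851562), 0.8871452212333679)
 extr top z 0.05860436678442399 ((659.8475952148438, -104.83341979980469), (439.8601989746094, 107.31733703613281), 83.40393829345703)
 grip 140 [0.51119124 0.15580271 0.15027981] ((508.273193359375, 157.37155151367188), (18.06148910522461, 91.82330322265625), 59.520179748535156) 0.13680503572840774 0.15771461761926264
 kettle circ [0.50284116 0.16080447] 0.0630775844716591
 tab 207 [ 0.64722957 -0.22940269  0.0926611 ] [ 0.62117766 -0.29994461  0.08000607] [ 0.68234102 -0.15433751  0.11136114]
 ring [ 0.48478549 -0.04231405  0.008     ] [ 0.48771933 -0.04326106  0.01123306]
side
 hob z 0.008064263630462198 ((470.0885925292969, -50.099822998046875), (799.5994873046875, 379.9177551269531), 89.97733306884766)
 extr top z 0.061423407732497326 ((654.2078247070312, -105.9869384765625), (443.6898498535156, 102.87431335449219), 83.87866973876953)
 grip 190 [0.4960557  0.15623563 0.150453  ] ((496.21527099609375, 158.38804626464844), (22.40032196044922, 100.14693450927734), 62.62495422363281) 0.135465589348696 0.1613948977734333
 kettle circ [0.51136077 0.13593044] 0.06265130321017782
 tab 215 [ 0.64251566 -0.22387945  0.0943917 ] [ 0.61362192 -0.29993065  0.08016709] [ 0.67975236 -0.15465105  0.1143672 ]
 ring [ 0.48695811 -0.04135437  0.008     ] [ 0.48597821 -0.04403477  0.0111912 ]
```

View pics/scene_crop.png

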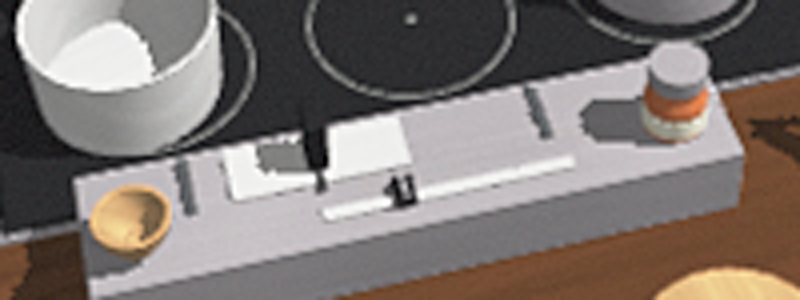

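The crop shows the damper tab at (315,145), its pointer tip at (321,188), the rider at (402,190), the salt dish at (130,215) and the spice jar at (678,90). The hob and extractor yaw is about -6.4°, and the middle ring is at about (0.486,-0.042). The kettle is at about (0.503,0.157), which matches the left ring, with its bar yaw about -29°. Moving above it now.

Emit:
drive_tool --deltas '[{"dx": 4.5, "dz": -2.2, "claw": 100}, {"dx": 9, "dz": -4.5}, {"dx": 13.5, "dz": -6.8}, {"dx": 18, "dz": -9}, {"dx": 22, "dz": -11}]'

```text
validation failed for argument at $.de...
```

Emit:
drive_tool --deltas '[{"dx": 4.5, "dz": -2.2}, {"dx": 9, "dz": -4.5, "spin": 0.06}, {"dx": 13.5, "dz": -6.8, "spin": 0.13}, {"dx": 16, "dz": -8.0, "spin": 0.2}, {"dx": 16, "dz": -8, "spin": 0.26}]'

```text
validation failed for argument at $.de...
```

```bash
cat > w.py <<'E'
from h import *
import sys
s=manip.read_state(); print(s['clock'],s['position'].round(4),s['tool_rot'].round(2),s['ft_force'].round(1),round(s['gripper_width'],3))
im,d,p=cam('wrist'); t=sys.argv[1]; cv2.imwrite(f'pics/w{t}.png',im[...,::-1]); np.savez(f'w{t}.npz',im=im,d=d,**{k:np.array(v) for k,v in p.items()})
P=cloud(p,d)
for l in sys.argv[2:]:
    for q in spotter.search_frame(l,'wrist')[:2]:
        u,v=q['position']; print(l,q,P[int(v),int(u)].round(4))
E
python3 w.py 1 kettle_grip kettle handle pointer mark ring_mid
```

```text
1.0 [0.1207 0.4852 0.2503] [-90.    -0.   -13.97] [-0.8 -0.5  0.5] 1.0
kettle_grip {'position': [126.6, 310.2], 'confidence': 0.7} [0.2063 0.2906 0.0832]
kettle {'position': [126.5, 307.3], 'confidence': 0.71} [0.2043 0.29   0.0803]
ring_mid {'position': [103.1, 413.6], 'confidence': 0.56} [0.4141 0.128  0.0072]
```

View pics/w1.png

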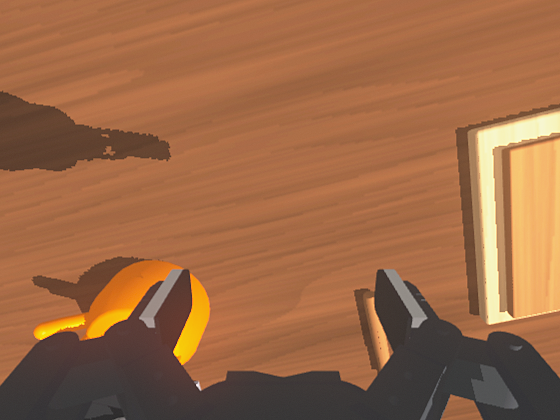

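The moves were refused because every row needs all its fields, so this frame (view 4) is only the start pose: the orange look-alike is at (150,310) and the board at (530,220). Resending.

Emit:
drive_tool --deltas '[{"claw": 100, "dx": 4.5, "dy": 0, "dz": -2.2, "spin": 0}, {"claw": 100, "dx": 9, "dy": 0, "dz": -4.5, "spin": 0}, {"claw": 100, "dx": 13.5, "dy": 0, "dz": -6.8, "spin": 0}, {"claw": 100, "dx": 18, "dy": 0, "dz": -9, "spin": 0}, {"claw": 100, "dx": 22, "dy": 0, "dz": -11, "spin": 0}]' --force 40

```text
clock: 1.85
position: [0.3089, 0.3237, 0.2505]
tool_rot: [-90.0, -0.0, -14.0]
ft_force: [1.2, 1.2, 0.1]
gripper_width: 1.002
```

Emit:
drive_tool --deltas '[{"claw": 100, "dx": 4.5, "dy": 0, "dz": -2.2, "spin": 0.05}, {"claw": 100, "dx": 9, "dy": 0, "dz": -4.5, "spin": 0.12}, {"claw": 100, "dx": 13.5, "dy": 0, "dz": -6.8, "spin": 0.19}, {"claw": 100, "dx": 18, "dy": 0, "dz": -9.2, "spin": 0.26}, {"claw": 100, "dx": 19.0, "dy": 0, "dz": -11.6, "spin": 0.26}]' --force 40

```text
clock: 2.35
position: [0.4668, 0.1647, 0.2498]
tool_rot: [-90.0, -0.0, -29.1]
ft_force: [-0.8, -0.3, -0.2]
gripper_width: 0.999
```

```bash
python3 w.py 2 kettle_grip kettle handle pointer mark ring_mid
```

```text
2.35 [0.4668 0.1647 0.2498] [-9.001e+01 -2.000e-02 -2.914e+01] [-0.8 -0.3 -0.2] 0.999
kettle_grip {'position': [279.2, 1.9], 'confidence': 0.97} [0.3154 0.2449 0.0313]
kettle_grip {'position': [294.7, 206.2], 'confidence': 0.72} [0.4619 0.1768 0.1542]
kettle {'position': [273.4, 3.6], 'confidence': 0.74} [0.313  0.2397 0.0265]
kettle {'position': [296.8, 208.0], 'confidence': 0.64} [0.4641 0.1773 0.1538]
handle {'position': [105.9, 413.8], 'confidence': 0.83} [ 0.617  -0.1822  0.0646]
pointer {'position': [107.2, 409.5], 'confidence': 0.67} [ 0.6136 -0.177   0.0634]
pointer {'position': [294.1, 208.0], 'confidence': 0.36} [0.4631 0.1761 0.1548]
mark {'position': [104.2, 412.8], 'confidence': 0.3} [ 0.6155 -0.1832  0.0638]
ring_mid {'position': [197.0, 226.3], 'confidence': 0.91} [0.4699 0.0426 0.0089]
ring_mid {'position': [109.1, 410.5], 'confidence': 0.51} [ 0.616  -0.1754  0.0637]
```

View pics/w2.png

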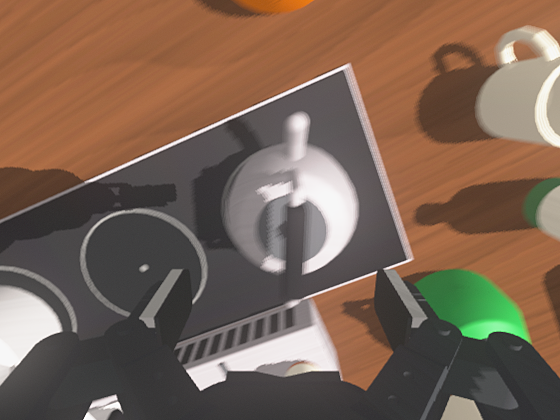

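The view shows the steel kettle under the gripper, its black bar running up the image at column ~295 from row 190 to 300. The middle ring's dot is at (144,268). Next I measure both.

Run:
```python
from h import *
z=np.load('w2.npz'); p={k:z[k] for k in ['vertical_fov','cx','cy','position','orientation']}
P=cloud(p,z['d']); u,v=np.meshgrid(range(560),range(420))
m=(z['d']>0)&(P[...,2]>.15)&(P[...,2]<.165)&(u>250)&(u<340)&(v>100)&(v<330)
q=P[m]; print(m.sum(),q.min(0),q.max(0),cv2.minAreaRect(q[:,:2].astype(np.float32)*1000), v[m].min(),v[m].max())
print('ring dot',atz(p,144,268,.008), P[268,144])
# ring ellipse fit
g=cv2.cvtColor(z['im'],cv2.COLOR_RGB2GRAY); m=(g>110)&(u>75)&(u<160)&(v>200)&(v<312)
q=np.array([atz(p,a,b,.008)[:2] for a,b in zip(u[m],v[m])]); 
r=np.linalg.norm(q-atz(p,144,268,.008)[:2],axis=1); q=q[(r>.07)&(r<.088)]
A=np.c_[2*q,np.ones(len(q))]; s=np.linalg.lstsq(A,(q**2).sum(1),rcond=None)[0]; print('ring fit',s[:2],np.sqrt(s[2]+s[:2]@s[:2]))
# kettle silhouette body widest: points z .01-.09
```

```text
2210 [0.45991082 0.13490274 0.15007296] [0.53267726 0.18710636 0.15717826] ((496.8293762207031, 160.99452209472656), (18.08365249633789, 79.55852508544922), 59.3218879699707) 203 298
ring dot [ 0.48513421 -0.04987747  0.008     ] [ 0.48506541 -0.04967997  0.00828479]
ring fit [ 0.48394586 -0.05003219] 0.07733590095520634
```

Emit:
drive_tool --deltas '[{"claw": 100, "dx": 3.2, "dy": 3, "dz": 1.1, "spin": 0.02}, {"claw": 100, "dx": 3.2, "dy": 3, "dz": 1.1, "spin": 0.02}, {"claw": 100, "dx": 3.2, "dy": 3, "dz": 1.1, "spin": 0.02}, {"claw": 100, "dx": 3.2, "dy": 3, "dz": 1.1, "spin": 0.02}, {"claw": 100, "dx": 3.2, "dy": 3, "dz": 1.1, "spin": 0.02}]' --force 40

```text
clock: 3.2
position: [0.4971, 0.1617, 0.2211]
tool_rot: [-89.9, -0.0, -30.0]
ft_force: [0.5, 0.3, 1.4]
gripper_width: 1.004
```

```bash
python3 w.py 3 kettle_grip ring_mid;  python3 - <<'E'
from h import *
z=np.load('w3.npz'); p={k:z[k] for k in ['vertical_fov','cx','cy','position','orientation']}
P=cloud(p,z['d']); u,v=np.meshgrid(range(560),range(420))
m=(z['d']>0)&(P[...,2]>.15)&(P[...,2]<.165)&(u>200)&(u<360)&(v>50)&(v<330)
q=P[m]; print(m.sum(),cv2.minAreaRect(q[:,:2].astype(np.float32)*1000), v[m].min(),v[m].max())
# rings by template score: bright-on-dark at radius 79 about centre c, in all three cameras
def rs(im,p,c):
    a=np.linspace(0,2*np.pi,240); g=cv2.cvtColor(im,cv2.COLOR_RGB2GRAY).astype(float); Ro=rot(p['orientation']); o=np.array(p['position'])
    def samp(r):
        X=(np.c_[c[0]+r*np.cos(a),c[1]+r*np.sin(a),np.full(240,.008)]-o)@Ro
        uu=p['cx']-f(p)*X[:,0]/X[:,2]; vv=p['cy']+f(p)*X[:,1]/X[:,2]
        return cv2.remap(g,uu.astype(np.float32)[None],vv.astype(np.float32)[None],1)[0]
    return np.clip(samp(.0785)-(samp(.071)+samp(.086))/2,-20,40).mean()
def best(im,p,c0):
    return max((rs(im,p,(x,y)),x,y) for x in c0[0]+np.arange(-.02,.021,.001) for y in c0[1]+np.arange(-.02,.021,.001))
for n,zz,pp in [('wrist',z,p)]+[(n,np.load(n+'0.npz'),camera_params(n)) for n in('scene','side')]:
    print(n,best(zz['im'],pp,(.485,-.045)))
E
```

```text
3.2 [0.4971 0.1617 0.2211] [-8.995e+01 -4.000e-02 -2.996e+01] [0.5 0.3 1.4] 1.004
kettle_grip {'position': [482.4, 299.8], 'confidence': 0.72} [0.6882 0.2823 0.0703]
kettle_grip {'position': [282.9, 188.7], 'confidence': 0.7} [0.4701 0.1768 0.1546]
ring_mid {'position': [179.9, 213.7], 'confidence': 0.8} [0.4703 0.0434 0.0079]
ring_mid {'position': [103.4, 410.5], 'confidence': 0.48} [ 0.6181 -0.1508  0.0639]
3114 ((496.9917297363281, 161.018310546875), (17.94192123413086, 79.73368835449219), 59.25286865234375) 173 287
wrist (np.float64(31.09890340169271), np.float64(0.485), np.float64(-0.045999999999999985))
scene (np.float64(37.72095540364583), np.float64(0.485), np.float64(-0.044999999999999984))
side (np.float64(36.632747395833334), np.float64(0.484), np.float64(-0.04099999999999998))
```

Ring_mid agrees across the cameras at about (0.485,-0.044), and the bar is centred at (0.497,0.161). Descending and gripping.

Emit:
drive_tool --deltas '[{"claw": 100, "dx": 0, "dy": 2, "dz": 0, "spin": 0.01}, {"claw": 100, "dx": 0, "dy": 4, "dz": 0, "spin": 0.01}, {"claw": 100, "dx": 0, "dy": 6, "dz": 0, "spin": 0.01}, {"claw": 100, "dx": 0, "dy": 7.2, "dz": 0, "spin": 0.01}, {"claw": 100, "dx": 0, "dy": 7.2, "dz": 0, "spin": 0.01}]' --force 40

```text
clock: 3.85
position: [0.4965, 0.1609, 0.1472]
tool_rot: [-90.1, 0.1, -30.6]
ft_force: [-0.1, 0.3, 0.8]
gripper_width: 1.002
```

Emit:
drive_tool --deltas '[{"claw": 40, "dx": 0, "dy": 0, "dz": 0, "spin": 0}, {"claw": 30, "dx": 0, "dy": 0, "dz": 0, "spin": 0}, {"claw": 20, "dx": 0, "dy": 0, "dz": 0, "spin": 0}, {"claw": 10, "dx": 0, "dy": 0, "dz": 0, "spin": 0}, {"claw": 0, "dx": 0, "dy": 0, "dz": 0, "spin": 0}]' --force 30

```text
clock: 4.35
position: [0.4975, 0.1611, 0.1486]
tool_rot: [-90.0, -0.0, -30.6]
ft_force: [0.4, -0.9, 1.9]
gripper_width: 0.205
```

Emit:
drive_tool --deltas '[{"claw": 0, "dx": 0.5, "dy": 0, "dz": -1, "spin": 0}, {"claw": 0, "dx": 1.5, "dy": 0, "dz": -3, "spin": 0}, {"claw": 0, "dx": 2.6, "dy": 0, "dz": -5, "spin": 0}, {"claw": 0, "dx": 3.6, "dy": 0, "dz": -7, "spin": 0}, {"claw": 0, "dx": 4.6, "dy": 0, "dz": -9, "spin": 0}]' --force 40

```text
clock: 4.85
position: [0.4912, 0.0595, 0.1486]
tool_rot: [-89.9, -0.0, -30.6]
ft_force: [-0.9, -1.4, 0.3]
gripper_width: 0.199
```

Emit:
drive_tool --deltas '[{"claw": 0, "dx": 1.0, "dy": 0, "dz": -2, "spin": 0}, {"claw": 0, "dx": 2.1, "dy": 0, "dz": -4, "spin": 0}, {"claw": 0, "dx": 3.1, "dy": 0, "dz": -6, "spin": 0}, {"claw": 0, "dx": 4.2, "dy": 0, "dz": -8, "spin": 0}, {"claw": 0, "dx": 4.8, "dy": 0, "dz": -9.3, "spin": 0}]' --force 40

```text
clock: 5.35
position: [0.4852, -0.0454, 0.1486]
tool_rot: [-89.9, -0.0, -30.6]
ft_force: [0.5, 9.6, 13.1]
gripper_width: 0.203
```

Emit:
drive_tool --deltas '[{"claw": 0, "dx": 0, "dy": 0, "dz": 0, "spin": 0}, {"claw": 0, "dx": 0, "dy": 0, "dz": 0, "spin": 0}]' --force 40

```text
clock: 5.55
position: [0.4853, -0.0454, 0.1487]
tool_rot: [-90.1, -0.1, -30.7]
ft_force: [-0.9, -5.4, 8.4]
gripper_width: 0.204
```

Emit:
drive_tool --deltas '[{"claw": 60, "dx": 0, "dy": 0, "dz": 0, "spin": 0}, {"claw": 60, "dx": 0, "dy": 0, "dz": 0, "spin": 0}, {"claw": 60, "dx": 0, "dy": 0, "dz": 0, "spin": 0}, {"claw": 60, "dx": 0, "dy": 0, "dz": 0, "spin": 0}, {"claw": 60, "dx": 0, "dy": 0, "dz": 0, "spin": 0}]' --force 40

```text
clock: 6.05
position: [0.4851, -0.0441, 0.1482]
tool_rot: [-90.0, 0.0, -30.6]
ft_force: [-0.5, 0.4, 0.1]
gripper_width: 0.602
```

Emit:
drive_tool --deltas '[{"claw": 60, "dx": 0, "dy": -2, "dz": 0, "spin": 0}, {"claw": 60, "dx": 0, "dy": -5, "dz": 0, "spin": 0}, {"claw": 60, "dx": 0, "dy": -8, "dz": 0, "spin": 0}, {"claw": 60, "dx": 0, "dy": -10, "dz": 0, "spin": 0}, {"claw": 60, "dx": 0, "dy": -10, "dz": 0, "spin": 0}]' --force 40

```text
clock: 6.55
position: [0.4863, -0.0443, 0.2508]
tool_rot: [-89.9, -0.2, -30.6]
ft_force: [-0.8, -0.8, -1.1]
gripper_width: 0.599
```

```bash
python3 w.py 4 handle
python3 - <<'E'
from h import *
z=np.load('w4.npz'); p={k:z[k] for k in ['vertical_fov','cx','cy','position','orientation']}
P=cloud(p,z['d'])
X,Y,Z=P[...,0],P[...,1],P[...,2]
m=(z['d']>0)&(Z>.15)&(Z<.162)&(abs(X-.485)<.06)&(abs(Y+.045)<.06)
q=P[m]; print(m.sum(),cv2.minAreaRect(q[:,:2].astype(np.float32)*1000))
for n in ['scene','side']:
    im,d,p=cam(n); np.savez(f'{n}1.npz',im=im,d=d)
    for l in ['handle','pointer','mark','kettle_grip','spice_jar','salt_dish']:
        for q in spotter.search_frame(l,n)[:2]:
            u,v=q['position']; print(n,l,q['confidence'],(u,v),atd(p,u,v,d[int(v),int(u)]).round(3))
    (u0,v0,u1,v1)=(170,220,345,320) if n=='scene' else (225,180,400,300)
    cv2.imwrite(f'pics/{n}1c.png',cv2.resize(im[v0:v1,u0:u1],None,fx=4.5,fy=4.5,interpolation=cv2.INTER_CUBIC)[...,::-1])
E
```

```text
6.55 [ 0.4863 -0.0443  0.2508] [-89.9   -0.21 -30.58] [-0.8 -0.8 -1.1] 0.599
handle {'position': [257.1, 335.7], 'confidence': 0.87} [ 0.6171 -0.1548  0.0774]
2424 ((484.4742126464844, -45.27820587158203), (18.03397560119629, 78.60741424560547), 58.95322799682617)
scene handle 0.58 (230.5, 274.6) [ 0.645 -0.161  0.075]
scene pointer 0.61 (228.8, 273.3) [ 0.645 -0.165  0.081]
scene pointer 0.39 (413.8, 177.6) [ 0.404  0.59  -0.005]
scene kettle_grip 0.84 (251.3, 230.1) [ 0.524 -0.059  0.09 ]
scene kettle_grip 0.84 (392.5, 267.9) [0.789 0.244 0.082]
scene spice_jar 0.92 (320.0, 258.6) [0.711 0.066 0.112]
scene spice_jar 0.24 (414.2, 181.6) [0.444 0.56  0.017]
scene salt_dish 0.86 (183.2, 289.9) [ 0.645 -0.289  0.071]
scene salt_dish 0.72 (285.5, 239.7) [0.526 0.047 0.01 ]
side handle 0.75 (339.9, 251.5) [ 0.631 -0.169  0.069]
side handle 0.49 (325.4, 193.0) [0.685 0.059 0.093]
side pointer 0.69 (322.1, 193.2) [0.672 0.058 0.097]
side pointer 0.67 (206.1, 148.7) [0.389 0.545 0.013]
side kettle_grip 0.93 (274.5, 238.9) [ 0.459 -0.078  0.093]
side kettle_grip 0.79 (186.1, 195.4) [0.253 0.217 0.079]
side spice_jar 0.78 (323.1, 193.2) [0.676 0.058 0.096]
side salt_dish 0.59 (368.6, 277.8) [ 0.663 -0.285  0.07 ]
side salt_dish 0.21 (271.9, 266.2) [ 0.442 -0.104  0.003]
```

View pics/scene1c.png

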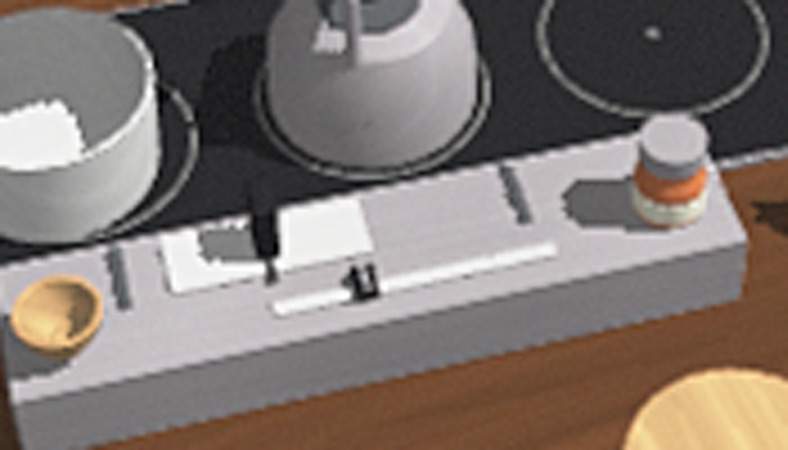

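View pics/side1c.png

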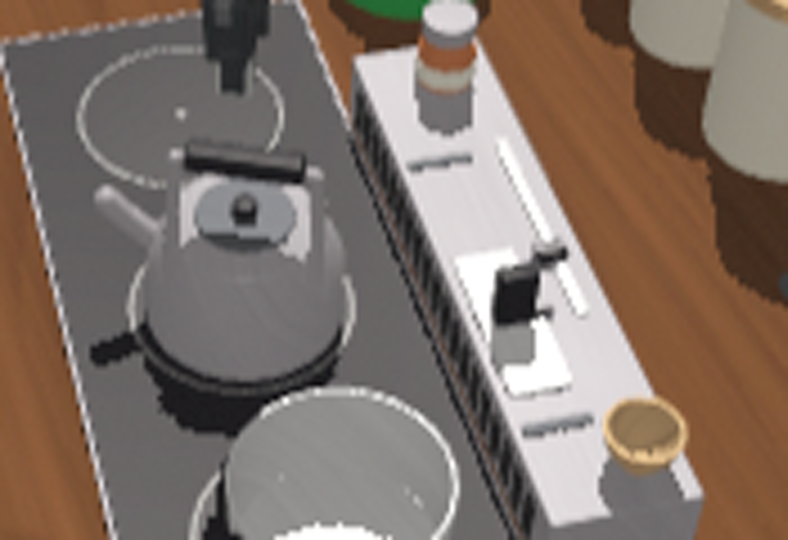

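The crops (views 6 and 7) show the kettle standing inside the middle ring. The bar centre is (0.4845,-0.0453) against the ring at (0.485,-0.0445), and the damper is still shut. The tab is at side crop (516,295), pointer tip at (548,313) and rider at (548,255). I'll look at the handle from nearer.

Emit:
drive_tool --deltas '[{"claw": 100, "dx": 4, "dy": 0, "dz": -1, "spin": -0.1}, {"claw": 100, "dx": 8, "dy": 0, "dz": -2, "spin": -0.22}, {"claw": 100, "dx": 12, "dy": 0, "dz": -3, "spin": -0.34}, {"claw": 100, "dx": 15.2, "dy": 0, "dz": -3.3, "spin": -0.42}, {"claw": 100, "dx": 15.2, "dy": 0, "dz": -3.3, "spin": -0.42}]' --force 40

```text
clock: 7.85
position: [0.601, -0.1522, 0.2466]
tool_rot: [-90.0, 0.1, -6.5]
ft_force: [0.5, -0.0, -0.5]
gripper_width: 1.001
```

Emit:
drive_tool --deltas '[{"claw": 100, "dx": 0, "dy": 0, "dz": 0, "spin": 0}, {"claw": 100, "dx": 0, "dy": 0, "dz": 0, "spin": 0}]'

```text
clock: 8.05
position: [0.5987, -0.1495, 0.2485]
tool_rot: [-90.0, 0.0, -6.6]
ft_force: [-0.2, 0.2, 0.9]
gripper_width: 1.0
```

```bash
python3 w.py 5 handle pointer mark
```

```text
8.05 [ 0.5987 -0.1495  0.2485] [-8.999e+01  1.000e-02 -6.550e+00] [-0.2  0.2  0.9] 1.0
handle {'position': [269.3, 215.6], 'confidence': 0.79} [ 0.615  -0.1642  0.0927]
handle {'position': [136.2, 63.1], 'confidence': 0.62} [ 0.462  -0.2861  0.0135]
pointer {'position': [274.8, 217.7], 'confidence': 0.87} [ 0.6155 -0.1594  0.0985]
pointer {'position': [379.1, 56.5], 'confidence': 0.56} [ 0.4924 -0.0623  0.1011]
mark {'position': [318.5, 255.9], 'confidence': 0.65} [ 0.6727 -0.1206  0.0701]
```

View pics/w5.png

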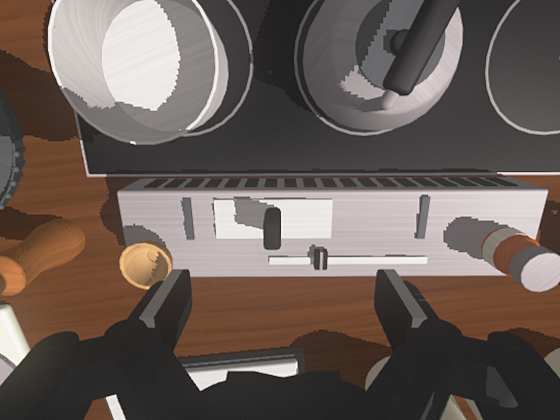

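View 8 shows the tab at (272,229), the rider at (320,258) with its strip at about column 320, the salt dish at (146,264) and the spice jar at (535,270). The fingers are clear. Next I compute their positions.

Run:
```python
from h import *
z=np.load('w5.npz'); p={k:z[k] for k in ['vertical_fov','cx','cy','position','orientation']}
P=cloud(p,z['d']);X,Y,Z=P[...,0],P[...,1],P[...,2]; u,v=np.meshgrid(range(560),range(420))
g=cv2.cvtColor(z['im'],cv2.COLOR_RGB2GRAY)
yaw=np.radians(-6.5); ex=np.array([np.cos(yaw),np.sin(yaw)]); ey=np.array([-ex[1],ex[0]])
def rep(n,m):
    q=P[m]; a=q[:,:2]@ex; b=q[:,:2]@ey; print(n,m.sum(),'along x',a.min().round(4),a.max().round(4),'along y',b.min().round(4),b.max().round(4),'mean',q.mean(0).round(4),'px',u[m].min(),u[m].max(),v[m].min(),v[m].max(),cv2.minAreaRect(q[:,:2].astype(np.float32)*1000))
box=(u>255)&(u<290)&(v>195)&(v<255)
rep('tabtop',box&(Z>.106)&(Z<.118)); rep('tab',box&(Z>.075)&(Z<.118))
rep('rider',(u>300)&(u<340)&(v>240)&(v<275)&(g<90))
top=(Z>.052)&(Z<.066)&(u>110)&(u<550)&(v>170)&(v<290)&(X>.55)
rep('extr',top)
for r in range(246,272,2): print(r,g[r,308:334], g[r,262:286] if r<252 else '')
s=np.where((u>300)&(u<340)&(v>240)&(v<275)&(g<90)); print(np.median(Z[s]))
```

```text
tabtop 503 along x 0.6292 0.6569 along y -0.0986 -0.0831 mean [ 0.6276 -0.1629  0.11  ] px 263 280 220 249 ((628.6719360351562, -162.96983337402344), (15.453322410583496, 27.641870498657227), 82.6057357788086)
tab 682 along x 0.629 0.6569 along y -0.0989 -0.0831 mean [ 0.6246 -0.1624  0.105 ] px 263 280 209 249 ((628.5357055664062, -163.09832763671875), (15.756284713745117, 27.748695373535156), 84.2424545288086)
rider 203 along x 0.5317 0.7036 along y -0.0807 -0.0204 mean [ 0.6738 -0.1189  0.0751] px 314 339 245 269 ((608.3150024414062, -131.44920349121094), (176.98593139648438, 28.358579635620117), 14.790771484375)
extr 31887 along x 0.6119 0.7128 along y -0.2506 0.1888 mean [ 0.6477 -0.1066  0.0608] px 117 547 186 275 ((655.215576171875, -105.7237548828125), (439.5420227050781, 100.40240478515625), 83.74775695800781)
246 [190 159 150 115  99 101  98 139 153 150 148 150 149 150 148 144 177 189
 185 184 184 184 184 184 184 184] [197 139  70  59  66  69  70  70  71  73  71  75  74  74  74  75  69  60
 112 179 190 186 186 185]
248 [201 135  98 104 106 109  98  91  89  89  85  95  98  9
[... 799 characters left out ...]
241 241] 
260 [235 245 177 122 134 112  69  61  68  68  65  75 170 192 153  89  65  67
  53 175 238 237 234 233 233 233] 
262 [234 244 172 120 132 105  65  61  68  67  63  80 170 192 145  81  65  67
  51 177 236 235 233 232 233 233] 
264 [198 196 169 160 172 120  62  60  67  64  58  99 174 192 143  81  65  66
  53 164 207 209 206 204 204 204] 
266 [184 184 187 188 195 146  74  57  66  66  55 109 175 192 134  74  65  66
  52 173 194 188 187 186 187 187] 
268 [189 190 189 189 193 196 127  57  55  56  47 110 175 191 123  61  55  56
  57 177 196 192 190 190 190 190] 
270 [185 186 187 186 186 189 179 168 168 169 166 170 183 187 181 169 168 166
 188 190 187 186 187 187 186 187] 
0.0699636565793425
```

Emit:
drive_tool --deltas '[{"claw": 100, "dx": 2, "dy": 3, "dz": -0.6, "spin": 0}, {"claw": 100, "dx": 3.1, "dy": 6, "dz": -0.9, "spin": 0}, {"claw": 100, "dx": 3.1, "dy": 8, "dz": -0.9, "spin": 0}, {"claw": 100, "dx": 3.1, "dy": 8, "dz": -0.9, "spin": 0}, {"claw": 100, "dx": 3.1, "dy": 8, "dz": -0.9, "spin": 0}]' --force 40

```text
clock: 8.75
position: [0.6288, -0.1623, 0.1693]
tool_rot: [-90.0, -0.0, -6.5]
ft_force: [0.8, 0.3, 0.8]
gripper_width: 1.001
```

```bash
python3 w.py 6
python3 - <<'E'
from h import *
yaw=np.radians(-6.4); ex=np.array([np.cos(yaw),np.sin(yaw)]); ey=np.array([-ex[1],ex[0]])
z=np.load('w5.npz'); p={k:z[k] for k in ['vertical_fov','cx','cy','position','orientation']}
P=cloud(p,z['d'])
for q in [P[r,321] for r in (252,256,260,266)]: print(q.round(4), (q[:2]@ey).round(4))
print('tab',(np.array([.6287,-.163])@ey).round(4))
z=np.load('w6.npz'); p={k:z[k] for k in ['vertical_fov','cx','cy','position','orientation']}
P=cloud(p,z['d']);u,v=np.meshgrid(range(560),range(420)); Z=P[...,2]
m=(Z>.104)&(Z<.118)&(u>200)&(u<370)&(np.linalg.norm(P[...,:2]-[.6287,-.163],axis=-1)<.03); q=P[m]
print(m.sum(),cv2.minAreaRect(q[:,:2].astype(np.float32)*1000))
E
```

```text
8.75 [ 0.6288 -0.1623  0.1693] [-9.00e+01 -2.00e-02 -6.51e+00] [0.8 0.3 0.8] 1.001
[ 0.6685 -0.1174  0.0723] -0.0422
[ 0.6735 -0.1177  0.0714] -0.0419
[ 0.678  -0.1181  0.0717] -0.0418
[ 0.6848 -0.1186  0.072 ] -0.0416
tab -0.0919
1023 ((628.4976806640625, -163.33755493164062), (15.498971939086914, 27.76200294494629), 83.91193389892578)
```

The rider is 50 mm left of the resting tab, which fits the stated 45 to 85 mm. Descending and pinching.

Emit:
drive_tool --deltas '[{"claw": 100, "dx": 0, "dy": 2, "dz": -0.1, "spin": 0}, {"claw": 100, "dx": 0, "dy": 4, "dz": -0.1, "spin": 0}, {"claw": 100, "dx": 0, "dy": 6, "dz": -0.1, "spin": 0}, {"claw": 100, "dx": 0, "dy": 7.5, "dz": -0.1, "spin": 0}, {"claw": 100, "dx": 0, "dy": 7.5, "dz": -0.1, "spin": 0}]' --force 50

```text
clock: 9.3
position: [0.6284, -0.1633, 0.0931]
tool_rot: [-90.0, 0.1, -6.5]
ft_force: [-0.9, 0.2, 0.1]
gripper_width: 1.002
```

Emit:
drive_tool --deltas '[{"claw": 40, "dx": 0, "dy": 0, "dz": 0, "spin": 0}, {"claw": 25, "dx": 0, "dy": 0, "dz": 0, "spin": 0}, {"claw": 10, "dx": 0, "dy": 0, "dz": 0, "spin": 0}, {"claw": 0, "dx": 0, "dy": 0, "dz": 0, "spin": 0}, {"claw": 0, "dx": 0, "dy": 0, "dz": 0, "spin": 0}]' --force 50

```text
clock: 9.8
position: [0.6292, -0.1632, 0.0938]
tool_rot: [-90.0, -0.0, -6.5]
ft_force: [-3.3, 2.6, 7.7]
gripper_width: 0.179
```

Emit:
drive_tool --deltas '[{"claw": 0, "dx": 0, "dy": 0, "dz": 0.5, "spin": 0}, {"claw": 0, "dx": 0, "dy": 0, "dz": 1.5, "spin": 0}, {"claw": 0, "dx": 0, "dy": 0, "dz": 2.5, "spin": 0}, {"claw": 0, "dx": 0, "dy": 0, "dz": 3.5, "spin": 0}, {"claw": 0, "dx": 0, "dy": 0, "dz": 4.3, "spin": 0}]' --force 50

```text
clock: 10.3
position: [0.6338, -0.1209, 0.0939]
tool_rot: [-90.1, -0.0, -6.5]
ft_force: [-3.2, -7.0, 6.8]
gripper_width: 0.18
```

Emit:
drive_tool --deltas '[{"claw": 0, "dx": 0, "dy": 0, "dz": 0.5, "spin": 0}, {"claw": 0, "dx": 0, "dy": 0, "dz": 0.7, "spin": 0}, {"claw": 0, "dx": 0, "dy": 0, "dz": 0.7, "spin": 0}, {"claw": 0, "dx": 0, "dy": 0, "dz": 0.7, "spin": 0}, {"claw": 0, "dx": 0, "dy": 0, "dz": 0.7, "spin": 0}]' --force 50

```text
clock: 10.8
position: [0.6345, -0.1145, 0.0938]
tool_rot: [-90.1, -0.0, -6.5]
ft_force: [-3.3, -6.4, 6.4]
gripper_width: 0.181
```

```bash
python3 w.py 7
python3 - <<'E'
from h import *
z=np.load('w7.npz'); cv2.imwrite('pics/w7c.png',cv2.resize(z['im'][120:400,180:400],None,fx=2.1,fy=2.1,interpolation=cv2.INTER_CUBIC)[...,::-1])
s=[]
for n in ['scene','side']:
    im,d,p=cam(n); np.savez(f'{n}2.npz',im=im,d=d)
    u0,v0=(195,235) if n=='scene' else (290,200)
    s.append(cv2.resize(im[v0:v0+85,u0:u0+98],None,fx=4,fy=4,interpolation=cv2.INTER_CUBIC))
w=cv2.resize(z['im'][120:400,180:400],(440,560))
cv2.imwrite('pics/c2.png',np.hstack([s[0],s[1]])[...,::-1])
P=cloud(camera_params('side'),np.load('side2.npz')['d'])
E
```

```text
10.8 [ 0.6345 -0.1145  0.0938] [-9.01e+01 -2.00e-02 -6.55e+00] [-3.3 -6.4  6.4] 0.181
```

View pics/w7c.png

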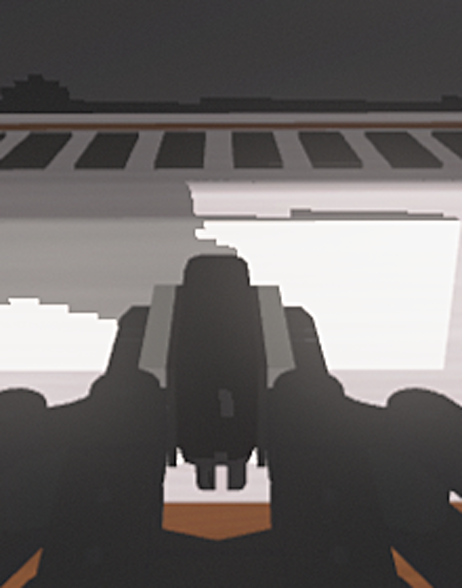

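View pics/c2.png

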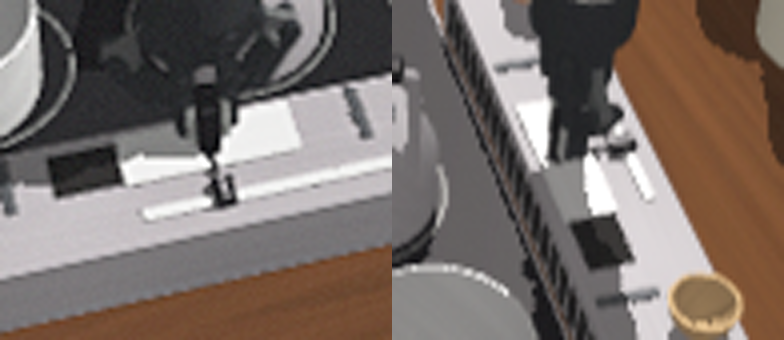

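The wrist crop shows the tab centre at column 217 and the rider strip at about 221, roughly 1.5 mm short. The joint-based travel is 49.0 mm of 49.9 mm, so the two agree. The scene crop shows the pointer tip at (214,165) next to the rider. Nudging 1 mm and holding.

Emit:
drive_tool --deltas '[{"claw": 0, "dx": 0, "dy": 0, "dz": 0.1, "spin": 0}, {"claw": 0, "dx": 0, "dy": 0, "dz": 0.1, "spin": 0}, {"claw": 0, "dx": 0, "dy": 0, "dz": 0.1, "spin": 0}, {"claw": 0, "dx": 0, "dy": 0, "dz": 0.1, "spin": 0}, {"claw": 0, "dx": 0, "dy": 0, "dz": 0.1, "spin": 0}]' --force 50

```text
clock: 11.45
position: [0.6346, -0.1136, 0.0939]
tool_rot: [-90.1, -0.0, -6.6]
ft_force: [-3.9, -5.7, 7.3]
gripper_width: 0.182
```

Emit:
drive_tool --deltas '[{"claw": 0, "dx": 0, "dy": 0, "dz": 0, "spin": 0}, {"claw": 0, "dx": 0, "dy": 0, "dz": 0, "spin": 0}, {"claw": 0, "dx": 0, "dy": 0, "dz": 0, "spin": 0}, {"claw": 0, "dx": 0, "dy": 0, "dz": 0, "spin": 0}, {"claw": 0, "dx": 0, "dy": 0, "dz": 0, "spin": 0}]' --force 50

```text
clock: 11.95
position: [0.6346, -0.1136, 0.0939]
tool_rot: [-90.1, -0.0, -6.6]
ft_force: [-2.6, -7.0, 7.2]
gripper_width: 0.183
```

Run:
```python
from h import *
s=manip.read_state(); print(s['clock'],s['position'],s['ft_force'],s['gripper_width'])
im,d,p=cam('wrist'); g=cv2.cvtColor(im,cv2.COLOR_RGB2GRAY)
for r in (344,348,350,352): print(r,g[r,268:304])
for r in (250,255): print(r,g[r,255:315])
# kettle body still on ring
p=camera_params('side'); im,d=read_camera('side'); P=cloud(p,d); m=(d>0)&(P[...,2]>.148)&(P[...,2]<.162)&(np.linalg.norm(P[...,:2]-[.485,-.045],axis=-1)<.06)
print('bar now',m.sum(),P[m].mean(0)); d0=np.load('side1.npz')['d']; P=cloud(p,d0); m=(d0>0)&(P[...,2]>.148)&(P[...,2]<.162)&(np.linalg.norm(P[...,:2]-[.485,-.045],axis=-1)<.06); print('bar before',m.sum(),P[m].mean(0))
```

```text
11.95 [ 0.63463612 -0.11359009  0.09385227] [-2.60092021 -6.99943986  7.21553912] 0.18319237130158533
344 [210 213 226 140  44  45  55  56  57  51  47  46  70 196 216 207 209 224
 130  42  56  58  56  59  57  55  45 111 206 218 213 212 212 212 215 216]
348 [210 212 224 139  42  43  53  55  57  53  41  47  70 196 214 206 209 221
 130  41  53  56  57  59  57  52  47 107 201 215 211 210 211 209 209 210]
350 [210 212 221 159  66  37  53  56  57  56  43  39  68 197 214 206 208 221
 129  41  53  55  51  54  57  53  37 152 209 214 209 210 210 210 210 210]
352 [213 214 216 228 148  65  41  36  39  38  33  30  58 190 212 206 209 219
 121  24  36  39  39  37  34  55 125 210 220 215 214 214 215 213 214 214]
250 [149 151 149 150 148 150 149 150 151 150 151 158 108  60  63  64  64  63
  66  65  65  67  67  66  68  67  68  69  68  71  71  72  69  73  72  72
  73  73  74  75  76  72  62 146 255 249 245 244 244 244 244 245 245 245
 245 244 245 245 245 245]
255 [135 136 135 136 136 135 135 136 134 122 123 109  72  61  63  63  64  64
  65  65  64  63  66  66  68  67  67  69  67  67  71  69  71  69  72  70
  73  73  73  73  75  74  72  59 211 236 228 231 234 235 233 233 234 233
 234 234 232 236 248 246]
bar now 154 [ 0.48395841 -0.04837419  0.15455337]
bar before 157 [ 0.48360828 -0.04819439  0.15444799]
```

Strip centre is at column 283.2 and tab centre at 282.7, so they line up. The 7 N along y matches the spring at 50 mm, and the kettle hasn't moved. Handing in.

```bash
python3 -c "
from workcell import manip
print(manip.close_job())"
```

```text
the job is handed in; nothing more can be done
None
```

The job is handed in. The kettle stands on the middle ring, released, and the gripper is still holding the damper handle with its pointer at the rider. The hand-in gives no verdict.

- **Kettle:** I gripped it by its bar and slid it from the left ring to the middle ring. After release, the wrist camera put the bar centre about 1 mm from the ring centre (limit 25 mm). A last check showed it had not moved since.
- **Damper:** I pulled the handle about 50 mm to the left. In the last wrist picture the tab centre was within 0.5 pixel (about 0.3 mm) of the rider's strip. The pointer tip was hidden there, so this relies on the pointer sharing the tab's y. The wrist reads about 7 N along y, which matches the spring at that opening.
- **Disagreements:** The first reading of the ring centre from the wrist picture was about 5–8 mm off the other cameras, because the arm was still moving. A repeat at rest agreed to within about 5 mm. The first two moves were refused for missing fields and cost a viewed picture (10 viewed in all).
- **Not checked:** I did not measure the other items again at the end, but the arm passed clear of them. Handed in at about 12 s of the 51 s allowed.

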